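# Collapse a telescopic packing tube and load it in the dispatch rail

## Robot

A 6-joint arm with a two-finger parallel gripper is mounted at the origin on the work surface. World frame = base frame: x ahead of the robot, y to its left, z up, the work surface at z = 0. Lengths are in m, angles in rad, forces in N, time in s.
With the tool pointing down it reaches from about 0.35 to 0.975 m from the base axis. Payload 4.9 kg.
Tool frame: the origin (TCP) lies at the very end of the fingers, on their centre line; the grasp point (between the pads) lies 19 mm behind it (manip.grip_depth is the distance from the TCP to the grasp point, in m); z points along the fingers, x is the direction in which the jaws open and shut, and the axes are right-handed (so a half turn about z gives the same grasp; the last joint's range is limited). The gripper opens to 85 mm and grips with 20 to 120 N. Pads are 22 mm wide; open, the fingers measure 114 mm over their backs; the gripper's body (76 mm by 85 mm) begins 54 mm behind the grasp point. The pads swing forward as they close: fully open they stand 13 mm farther back than shut.
Start: joints at [-1.237, 0.053, 1.613, -0, 1.476, -0.119], TCP at [0.273, -0.562, 0.231] pointing down, gripper open.
Joint ranges: [-3.01, 3.01], [-1.01, 2.22], [0.06, 2.58], [-1.02, 4.17], [0.09, 2.62], [-3.14, 3.14]. Speed limits (rad/s): [2.57, 2.57, 3.14, 3.14, 3.14, 3.14].

## Interface

Orientations are given as a unit quaternion [w, x, y, z].
In Python, from plant import manip gives the robot as it stands. The module is installed in compiled form; this text tells all that it offers.
- The arm moves only by the shell command python3 -m crank 'ROWS' [OPENING]. ROWS is JSON, a list of rows, each a list of 4 numbers: the shift along the tool's x, y, z in cm, then the turn about the tool's z in units of 6 degrees (1.0 is 6 degrees). A call has 1 to 10 rows; each row shifts and turns the commanded pose from where the row before left it, along the tool's axes as they then stand; what a row does not reach is not made up. A row lasts 1/12 s, in which the tool goes at most 41.7 mm and 7.16 degrees, less where a joint would pass 70% of its speed; a pose out of reach is approached as far as the arm can. A call with a gripper value outside its range is refused whole. OPENING is the opening, from 0 (shut) to 1 (fully open), set as the call begins (- or left out, the last holds). The fingers move at their own pace and stop on an object; the grip force is fixed at half the most. Time passes only in rows, so rows that do not move let the fingers close. It gives the time, the measured TCP pose, the force and the opening at its end, in the units of the state.
- manip.state(): the state, without advancing time (a new reading comes with each control period).
- manip.grab_frame(name): name is "scene" or "top"; returns a dict with "img" (420x560x3 uint8, red, green, blue), "intrinsics" (3x3 intrinsics, pixels), "D" ([k1, k2, p1, p2, k3] as OpenCV has them; the pictures are not rectified), "position" and "orientation" of the camera in the world. Camera axes: x right, y up, looking along -z (the intrinsics and any distortion apply to the point x, -y, -z); pixel columns grow to the right and rows downward; lengths in m; the calibration is good to about 2 mm. A picture is of the moment at which its call begins. There is no depth.
- manip.job_done(): hands the job in, once; it reports no verdict.
The state is a dict: "time": time; "joint_pos": joint angles; "joint_vel": joint speeds; "joint_efforts": joint torques, N m; "tool_pos": TCP position; "tool_rot": TCP orientation; "contact_force": force on the tool from outside, world axes, zero at the start; "ft_torque": the same for the moment, N m; "gripper_width": opening from 0.0 (shut) to 1.0 (fully open).
Only numpy, scipy, OpenCV 4.12 (cv2) and the standard library are available. Lean on these libraries where they do the work, as an engineer would, in place of code of your own. Each camera call takes 0.05 s, during which the arm holds its last target.

## Task

Collapse the telescopic packing tube leaning in the aluminium cradle fully home, innermost section first and then the middle one. Then lift the collapsed tube out and slide it foot first into the yellow tilted rail until it rests on the tube already there, orange cap up like that one, and let go. Leave everything else where it is.

Things in the scene. Friction and masses are not known exactly. Their poses are not given: they have to be found in the camera images.
- tube: loose telescopic packing tube, about 0.27 kg: blue outer section (50 mm diameter, 110 mm long, white band near its foot), aluminium middle section with white collar (48 mm across, 8 mm thick), steel inner section with orange cap (47 mm across, 12 mm thick). Origin: centre of its foot; z axis along the tube to the cap. Collapsed (collar on blue rim, cap on collar) it is 130 mm long
- tube_middle (a joint): how far the middle section stands out of the blue outer section, m: 0 is fully home (collar on the blue rim), starts 0.035 to 0.055. Stiff: slides under about 7 N along the tube and stays where left
- tube_inner (a joint): how far the inner section stands out of the middle one, m: 0 is fully home (cap on the white collar), starts 0.035 to 0.055. Slides under about 3 N along the tube and stays where left; a push on the cap moves it first and, once it is home, drives the middle section in
- cap_top (a point): centre of the flat top of the orange cap (130 mm plus both joint values from the tube's foot)
- tube_grip (a point): point on the axis of the blue section, 95 mm from its foot (35 mm below the top of the cap when collapsed), where it can be gripped across its sides, the fingers along the tube and closing horizontally: the walls of both channels (70 mm wide outside) reach only 55 mm from the tube's foot; beyond them only a bed 34 mm wide lies under the tube, to 90 mm
- cradle: fixed stand, on either side: dark base plate 190 x 110 mm with a tilted aluminium channel; origin under the plate's centre, z up. The channel's axis starts at the tube's foot, 50 mm along the stand's x and 40 mm up, and rises 35 degrees from vertical, leaning to the stand's -x (robot side). The tube lies on a bed 90 mm long; the side facing up and to +x is open
- rail: fixed stand, on either side: dark base plate 270 x 110 mm with a longer yellow channel; origin under the plate's centre, z up. Its axis starts 90 mm along the stand's x and 40 mm up and leans 35 degrees from vertical to the stand's -x, like the cradle. 58 mm between walls, which end 185 mm up the axis; bed ends at 220 mm; open at the top. A tube let go in it slides down by itself
- rail_seat (a point): point on the yellow channel's axis, 130 mm up it, where the centre of the tube's foot comes to rest, on top of the stock tube's cap
- rail_cap (a point): point on the yellow channel's axis, 260 mm up it, where the top of the collapsed tube's cap comes to rest
- stock_tube: tube of the same size and look, collapsed, already in the bottom of the yellow channel with its cap up; origin at the centre of its foot, z to the cap; stays there
- carton_a: small blue carton with a white band, 50 x 50 x 70 mm, standing between the two stands; bystander
- carton_b: larger blue carton with a white band, 70 x 90 x 110 mm; bystander
- oil_filter: white oil filter, 76 mm diameter, 85 mm tall; bystander
- mug: blue mug, 76 mm diameter, 90 mm tall; bystander
- bearing: flat steel bearing, 52 mm diameter, 16 mm thick; bystander
- wrench: steel wrench 160 mm long, lying flat; bystander
- cradle_seat (a point): point on the cradle channel's axis where the centre of the tube's foot stands at the start
Not all that is in view belongs to the job. What is shaped like the tube but brown or red is not meant.

How it is judged:
On the way, in this order (a step that is already met when the one before it is completed fails the run):
1. the inner section is pushed home while the middle one is still out (value of joint tube_inner below 0.004 m and value of joint tube_middle above 0.02 m), for 0.05 s.
2. the middle section is home too: the tube is fully collapsed (value of joint each of tube_inner, tube_middle below 0.004 m), for 0.1 s.
3. the collapsed tube is taken out of the cradle (all of step 2 and distance between tube and cradle_seat above 0.07 m), for 0.1 s.
4. the tube lies in the rail on the stock tube, cap up (all of step 2 and distance between tube and rail_seat below 0.015 m and distance between cap_top and rail_cap below 0.018 m), for 0.2 s.
At the end, for the whole second after the job is handed in: Both sections within 4 mm of home; the tube rests on the stock tube in the rail, its foot within 15 mm of the seat and the top of its cap within 18 mm of the cap point, released and still (all of step 4 and linear speed of tube below 0.02 m/s and contact force between tube and stock_tube above 0.1 N); the robot touches nothing.
It fails at once if the middle section was pushed in before the inner one was home (value of joint tube_middle below 0.02 m and value of joint tube_inner above 0.01 m).
It fails at once if the stock tube was moved (distance of stock_tube from where it was at the start of the episode above 0.02 m).
It fails at once if a bystander was moved by more than 30 mm (distance of any of carton_a, carton_b, oil_filter, mug, bearing, wrench from where it was at the start of the episode above 0.03 m).
It also fails if it takes over 54 s, if anything falls off the work surface, if the arm or the gripper's body presses on something with over 40 N, if the wrist force passes 120 N, or if a joint passes its speed limit or range.

## Working session

There is one attempt and no reset: what is moved stays moved. The work goes in short steps, Python scripts to look and compute and a shell command to move; the robot and the scene stay as the last step left them, time stands still between calls to the robot, and variables do not carry over. Pictures are saved under pics/ and viewed, and the job is handed in when it is done.

```bash
mkdir -p pics
python3 - <<'E'
from plant import manip
import cv2
for n in("scene","top"):
    f=manip.grab_frame(n); cv2.imwrite(f"pics/{n}0.png",f["img"][:,:,::-1])
    print(n,f["intrinsics"],f["D"],f["position"],f["orientation"])
print(manip.state(),manip.grip_depth)
E
```

```text
scene [[455.05138396   0.         277.72362589]
 [  0.         455.05138396 214.3004748 ]
 [  0.           0.           1.        ]] [-0.05517031  0.          0.          0.          0.        ] [ 1.099383   -0.52845663  0.94706144] [0.84104707 0.35270263 0.16369092 0.37609302]
top [[402.80882019   0.         283.35695982]
 [  0.         402.80882019 205.49190828]
 [  0.           0.           1.        ]] [-0.08516628  0.          0.          0.          0.        ] [ 0.2968155  -0.00705659  1.25174088] [ 0.70828464  0.06953418 -0.06587357 -0.6993987 ]
{'time': 0.1, 'joint_pos': array([-1.23703878e+00,  5.33374748e-02,  1.61416461e+00,  2.31497942e-05,
        1.47601730e+00, -1.18984149e-01]), 'joint_vel': array([-0.00162117, -0.00105269, -0.00223342,  0.00066289, -0.00025899,
       -0.00108351]), 'joint_efforts': array([-2.90588168e-04, -3.94902992e+01, -3.71362925e+01, -1.34322222e-04,
        3.85221749e-03,  6.84985508e-07]), 'tool_pos': array([ 0.27322206, -0.56148109,  0.23015233]), 'tool_rot': array([-6.13239752e-04,  8.47770407e-01, -5.30362526e-01, -7.43062191e-04]), 'contact_force': array([ 0.24087779, -0.01055358, -0.55144138]), 'ft_torque': array([-0.00168099, -0.03716997,  0.02716113]), 'gripper_width': 0.9992262090265863} 0.0187
```

View pics/scene0.png

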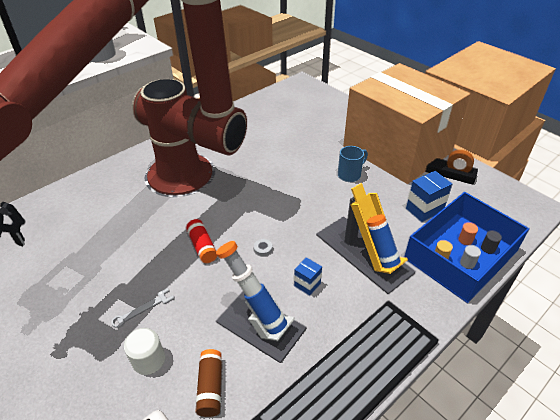

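View pics/top0.png

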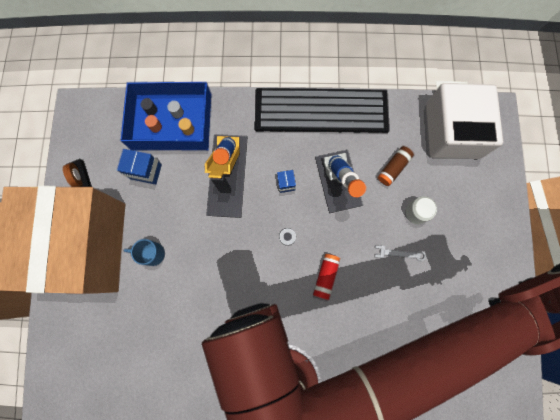

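Run:
```python
import cv2
s=cv2.imread("pics/scene0.png");t=cv2.imread("pics/top0.png")
def c(im,x,y,w,h,k,n):
    cv2.imwrite(f"pics/{n}.png",cv2.resize(im[y:y+h,x:x+w],None,fx=k,fy=k,interpolation=cv2.INTER_CUBIC))
c(s,180,200,150,160,5,"s_cr"); c(s,310,170,110,120,5,"s_ra")
c(t,310,130,100,90,6,"t_cr"); c(t,190,125,70,95,6,"t_ra")
```

```text
(no output)
```

View pics/s_cr.png

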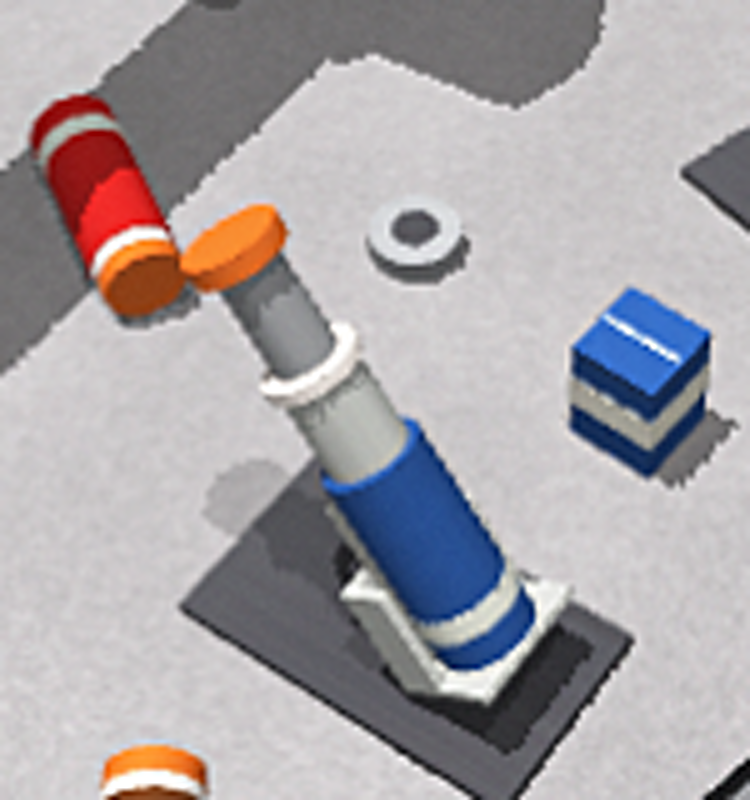

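View pics/s_ra.png

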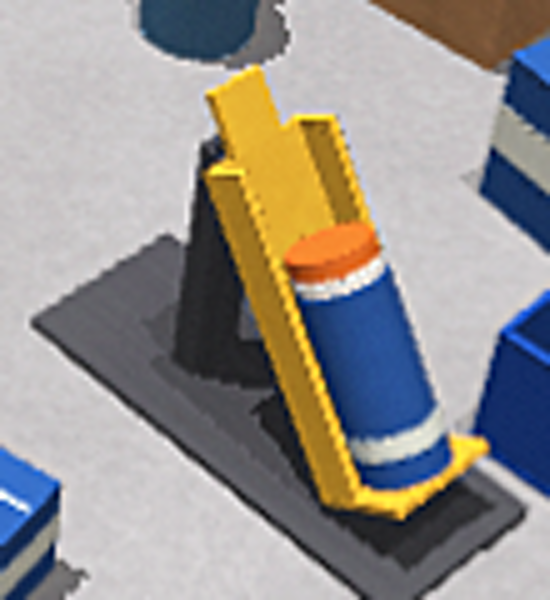

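View pics/t_cr.png

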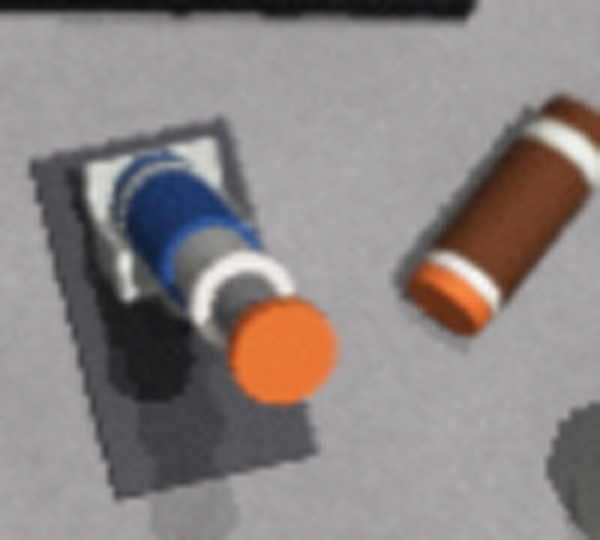

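View pics/t_ra.png

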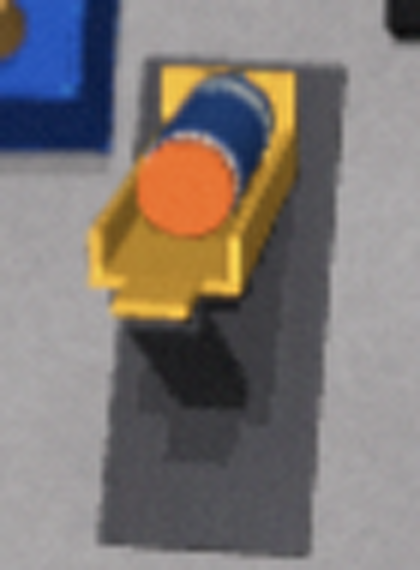

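```bash
cat > h.py <<'E'
import numpy as np,cv2
from scipy.spatial.transform import Rotation as R
from scipy.optimize import least_squares
S=dict(K=np.array([[455.05138396,0,277.72362589],[0,455.05138396,214.3004748],[0,0,1]]),D=np.array([-0.05517031,0,0,0,0]),p=np.array([1.099383,-.52845663,.94706144]),q=[0.84104707,0.35270263,0.16369092,0.37609302])
T=dict(K=np.array([[402.80882019,0,283.35695982],[0,402.80882019,205.49190828],[0,0,1]]),D=np.array([-0.08516628,0,0,0,0]),p=np.array([.2968155,-.00705659,1.25174088]),q=[0.70828464,0.06953418,-0.06587357,-0.6993987])
def proj(P,c):
    q=c['q'];Rm=R.from_quat([q[1],q[2],q[3],q[0]]).as_matrix()
    X=(np.atleast_2d(P)-c['p'])@Rm; X=X*[1,-1,-1]
    return cv2.projectPoints(X.reshape(-1,1,3),np.zeros(3),np.zeros(3),c['K'],c['D'])[0].reshape(-1,2)
def crop(u,v,x0,y0,k): return [(u+.5)/k-.5+x0,(v+.5)/k-.5+y0]
s35,c35=np.sin(np.radians(35)),np.cos(np.radians(35))
A=np.array([-s35,0,c35]); N=np.array([c35,0,s35])
def chan(x0,t,n=0,l=0): return np.array([x0,0,.04])+t*A+n*N+np.array([0,l,0])
def W(P,x,y,a): 
    c,s=np.cos(a),np.sin(a); return np.atleast_2d(P)@np.array([[c,s,0],[-s,c,0],[0,0,1]])+[x,y,0]
E
cat > fit.py <<'E'
from h import *
ct=lambda u,v:crop(u,v,310,130,6); cs=lambda u,v:crop(u,v,180,200,5)
rt=lambda u,v:crop(u,v,190,125,6); rs=lambda u,v:crop(u,v,310,170,5)
def run(name,hx,x0,obs,ext):
    def f(p,full=False):
        x,y,a,h,e=p; r=[]
        for cam,pt,px in obs:
            P=pt(h,e) 
            r.append(proj(W(P,x,y,a),cam)[0]-px)
        return np.array(r) if full else np.r_[np.ravel(r),(h-.01)/.003]
    best=min((least_squares(lambda p:f(p),[.6,y0,a0,.01,ext],x_scale=.01,loss='soft_l1') for y0 in(-.2,.2) for a0 in(-.2,.2)),key=lambda s:s.cost)
    print(name,best.x.round(4),'yawdeg',np.degrees(best.x[2]));print(f(best.x,True).round(1).tolist()); return best.x
pl=lambda hx,sx,sy:(lambda h,e:np.array([sx*hx,sy*.055,h]))
ob=[(T,pl(.095,1,1),ct(33,162)),(T,pl(.095,1,-1),ct(223,120)),(T,pl(.095,-1,1),ct(118,497)),(T,pl(.095,-1,-1),ct(317,452)),
(S,pl(.095,-1,-1),cs(182,607)),(S,pl(.095,1,1),cs(632,637)),
(T,lambda h,e:chan(.05,.13+e),ct(284,351)),(S,lambda h,e:chan(.05,.13+e),cs(234,243))]
c=run('cradle',.095,.05,ob,.09)
ob=[(T,pl(.135,1,1),rt(148,58)),(T,pl(.135,1,-1),rt(347,68)),(T,pl(.135,-1,1),rt(98,545)),(T,pl(.135,-1,-1),rt(308,556)),
(S,pl(.135,-1,-1),rs(32,322)),(S,pl(.135,-1,1),rs(165,235)),(S,pl(.135,1,1),rs(525,512)),
(T,lambda h,e:chan(.09,.13),rt(186,186)),(S,lambda h,e:chan(.09,.13),rs(331,244))]
r=run('rail',.135,.09,ob,0)
for nm,p,x0,ts in(('c',c,.05,(0,.095,.13,.13+c[4])),('r',r,.09,(0,.13,.225,.26))):
    for t in ts: print(nm,t,W(chan(x0,t),*p[:3])[0].round(4))
# overlay
for im,cam,n in(("top",T,'ot'),("scene",S,'os')):
    I=cv2.imread(f"pics/{im}0.png"); I=cv2.resize(I,None,fx=4,fy=4,interpolation=cv2.INTER_CUBIC)
    def pol(P,col):
        q=((proj(P,cam)+.5)*4-.5).round().astype(int); cv2.polylines(I,[q.reshape(-1,1,2)],True,col,1)
    th=np.linspace(0,2*np.pi,40)
    ring=lambda x0,t,rad:np.array([chan(x0,t,rad*np.cos(b),rad*np.sin(b)) for b in th])
    for p,x0,hx,rings in((c,.05,.095,((.0,.025),(.11,.025),(.13+c[4],.0235))),(r,.09,.135,((0,.025),(.11,.025),(.13,.0235)))):
        pol(W(np.array([[hx,.055,p[3]],[hx,-.055,p[3]],[-hx,-.055,p[3]],[-hx,.055,p[3]]]),*p[:3]),(0,255,0))
        for t,rad in rings: pol(W(ring(x0,t,rad),*p[:3]),(255,0,255))
    x,y,w,h=(190,125,190,95) if n=='ot' else (210,170,200,190)
    cv2.imwrite(f"pics/{n}.png",I[4*y:4*(y+h),4*x:4*(x+w)])
E
python3 fit.py
```

```text
cradle [ 0.6228 -0.1732  0.2386  0.0067  0.0973] yawdeg 13.668979893167574
[[-0.6, -0.4], [0.6, -0.6], [-0.4, 0.2], [0.2, -0.0], [-0.9, -0.3], [0.6, -0.2], [-0.2, 0.0], [-0.4, 0.2]]
rail [ 0.6377  0.1826 -0.0454  0.005   0.    ] yawdeg -2.6002148823899316
[[-0.1, -0.2], [0.1, -0.2], [0.3, -0.4], [0.0, -0.2], [-0.5, -0.3], [0.5, -0.2], [1.0, -0.2], [0.2, 0.7], [-0.6, -0.1]]
c 0 [ 0.6714 -0.1614  0.04  ]
c 0.095 [ 0.6184 -0.1743  0.1178]
c 0.13 [ 0.5989 -0.179   0.1465]
c 0.22733849159340766 [ 0.5447 -0.1922  0.2262]
r 0 [0.7276 0.1785 0.04  ]
r 0.13 [0.6531 0.1819 0.1465]
r 0.225 [0.5987 0.1844 0.2243]
r 0.26 [0.5786 0.1853 0.253 ]
```

View pics/ot.png

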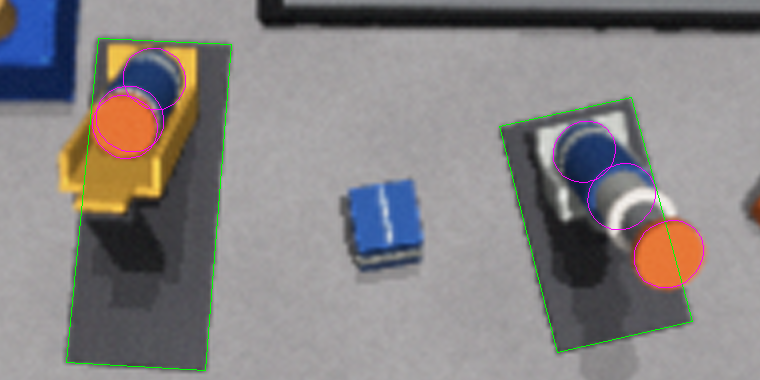

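View pics/os.png

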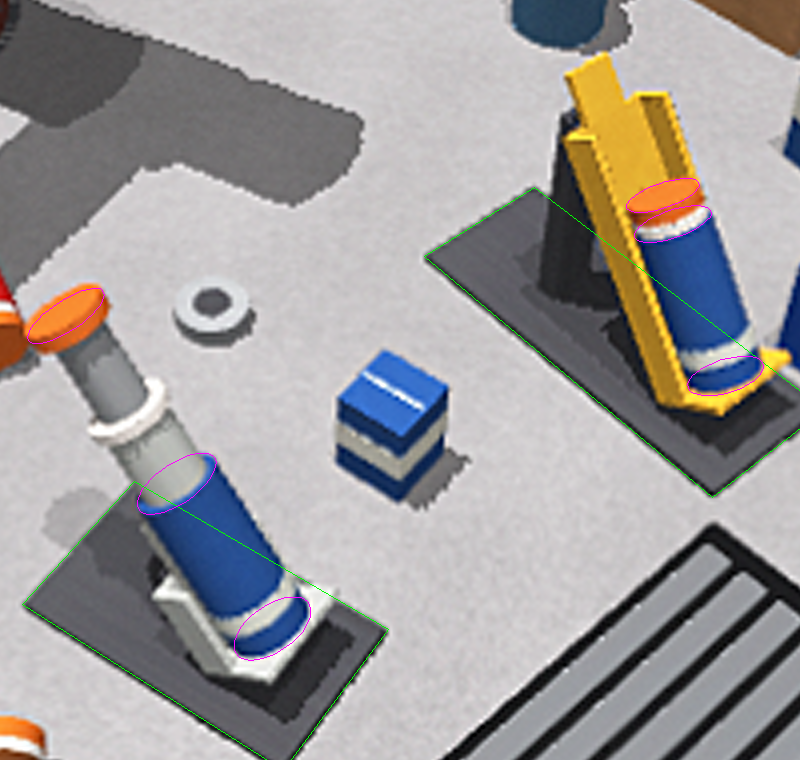

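```bash
cat >> h.py <<'E'
CR=(0.6228,-0.1732,0.2386); RA=(0.6377,0.1826,-0.0454)
def Cp(t,dx=0,dy=0,dz=0): return W(chan(.05,t)+[dx,dy,dz],*CR)[0]
def Rp(t,dx=0,dy=0,dz=0): return W(chan(.09,t)+[dx,dy,dz],*RA)[0]
def go(target,yaw,seq=None):
    """yaw = stand yaw; wanted tool x = -stand y"""
    from plant import manip
    st=manip.state(); q=st['tool_rot'];Rm=R.from_quat([q[1],q[2],q[3],q[0]]).as_matrix()
    d=np.asarray(target)-st['tool_pos']; have=np.arctan2(Rm[1,0],Rm[0,0]); dy=(yaw-np.pi/2-have+np.pi)%(2*np.pi)-np.pi
    # after-turn axes
    w=yaw-np.pi/2; tx=np.array([np.cos(w),np.sin(w),0]); ty=np.array([np.sin(w),-np.cos(w),0])
    print('t',st['time'],'pos',st['tool_pos'].round(4),'F',st['contact_force'].round(2),'grip',round(st['gripper_width'],3),'tilt z',Rm[:,2].round(4))
    print('delta cm now-axes',(Rm.T@d*100).round(2),' after-turn axes',[round(float(v)*100,2) for v in(d@tx,d@ty,-d[2])],'turn units',round(float(-np.degrees(dy)/6),2))
E
python3 -c "
from h import *
go(Cp(.2573,-.011),CR[2])"
```

```text
t 0.1 pos [ 0.2732 -0.5615  0.2302] F [ 0.24 -0.01 -0.55] grip 0.999 tilt z [-6.0e-04  1.8e-03 -1.0e+00]
delta cm now-axes [-21.94 -37.81  -2.01]  after-turn axes [-29.47, -32.29, -2.06] turn units 2.04
```

```bash
python3 -m crank '[[0,0,-2,0.68],[0,0,-2,0.68],[0,0,-2,0.68],[-2.5,-2.5,0,0],[-3,-3,0,0],[-3,-3,0,0],[-3,-3,0,0],[-3,-3,0,0],[-3,-3,0,0],[-3,-3,0,0]]' 0
python3 -m crank '[[-2.5,-3,0,0],[-2.5,-3,0,0],[-2,-3,0,0],[-1,-2,0,0],[0,0,0,0],[0,0,0,0]]'
python3 -c "
from h import *
go(Cp(.2573,-.011),CR[2])"
```

```text
time: 0.93
tool_pos: [0.4221, -0.3162, 0.2908]
tool_rot: [-0.0, 0.786, -0.618, -0.0]
contact_force: [0.6, -0.8, 0.6]
gripper_width: -0.002
time: 1.43
tool_pos: [0.5098, -0.2135, 0.2906]
tool_rot: [0.0, 0.787, -0.617, -0.001]
contact_force: [-0.6, -0.7, -0.4]
gripper_width: 0.0
t 1.4333 pos [ 0.5098 -0.2135  0.2906] F [-0.56 -0.69 -0.37] grip 0.0 tilt z [-1.5e-03  3.0e-04 -1.0e+00]
delta cm now-axes [-1.24 -1.09  3.98]  after-turn axes [-1.24, -1.08, 3.98] turn units 0.03
```

```bash
python3 -m crank '[[-1.24,0,0,0],[0,0,1.3,0],[0,-1.09,1.3,0],[0,0,1.38,0],[0,0,0,0]]'
python3 - <<'E'
from h import *
go(Cp(.2273,-.011),CR[2])
from plant import manip
for n in("scene","top"):
    f=manip.grab_frame(n)["img"][:,:,::-1]
    x,y=(180,190) if n=="scene" else (300,120)
    cv2.imwrite(f"pics/{n}1.png",cv2.resize(f[y:y+150,x:x+150],None,fx=4,fy=4,interpolation=cv2.INTER_CUBIC))
E
```

```text
time: 1.85
tool_pos: [0.5149, -0.1993, 0.2467]
tool_rot: [0.001, 0.786, -0.618, -0.004]
contact_force: [-0.0, 0.3, -1.1]
gripper_width: 0.001
t 1.85 pos [ 0.5149 -0.1993  0.2467] F [-0.02  0.33 -1.07] grip 0.001 tilt z [-0.0064  0.0032 -1.    ]
delta cm now-axes [ 0.02 -1.98  2.04]  after-turn axes [0.01, -1.97, 2.05] turn units -0.0
```

View pics/scene1.png

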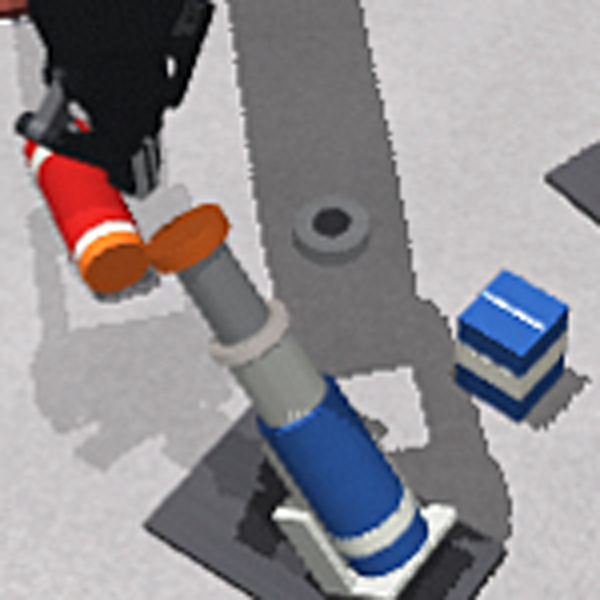

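View pics/top1.png

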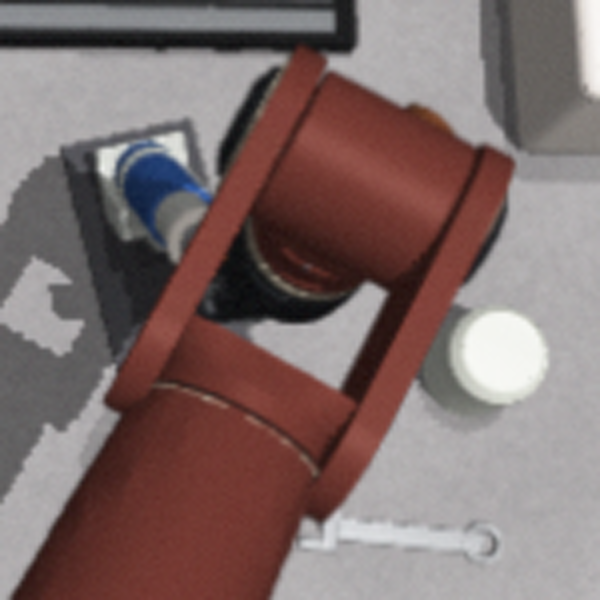

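```bash
python3 -m crank '[[0,-0.55,0.2,0],[0,-0.29,0.41,0],[0,-0.29,0.41,0],[0,-0.29,0.41,0],[0,-0.29,0.41,0],[0,0,0,0],[0,0,0,0]]'
python3 -c "
from h import *
go(Cp(.2273,-.011),CR[2])"
```

```text
time: 2.53
tool_pos: [0.5338, -0.1955, 0.2325]
tool_rot: [0.0, 0.787, -0.618, -0.001]
contact_force: [-0.9, -0.2, -0.6]
gripper_width: -0.001
t 2.5333 pos [ 0.5338 -0.1955  0.2325] F [-0.92 -0.23 -0.56] grip -0.001 tilt z [-1.e-03  5.e-04 -1.e+00]
delta cm now-axes [-0.06 -0.04  0.63]  after-turn axes [-0.06, -0.04, 0.63] turn units 0.01
```

```bash
python3 -m crank '[[0,-0.2,0.5,0],[0,-0.29,0.41,0],[0,-0.29,0.41,0],[0,0,0,0]]'; python3 -m crank '[[0,-0.29,0.41,0],[0,-0.29,0.41,0],[0,-0.29,0.41,0],[0,0,0,0]]';
python3 -c "
from h import *
go(Cp(.2273,-.011),CR[2])"
```

```text
time: 2.87
tool_pos: [0.5418, -0.1937, 0.2194]
tool_rot: [-0.0, 0.786, -0.618, -0.0]
contact_force: [0.3, 0.3, 0.8]
gripper_width: -0.005
time: 3.2
tool_pos: [0.55, -0.1915, 0.2063]
tool_rot: [-0.0, 0.786, -0.618, -0.001]
contact_force: [0.5, -0.7, 0.3]
gripper_width: 0.001
t 3.2 pos [ 0.55   -0.1915  0.2063] F [ 0.5  -0.71  0.3 ] grip 0.001 tilt z [-8.e-04  8.e-04 -1.e+00]
delta cm now-axes [-0.06  1.63 -1.99]  after-turn axes [-0.06, 1.63, -1.99] turn units 0.01
```

```bash
cat > look.py <<'E'
import sys,cv2
from plant import manip
n,k,x,y,w,h,s=sys.argv[1],*map(int,sys.argv[3:8]),0
E
cat > look.py <<'E'
import sys,cv2
from plant import manip
n,out=sys.argv[1:3]; x,y,w,h,k=map(int,sys.argv[3:8])
f=manip.grab_frame(n)["img"][:,:,::-1]
cv2.imwrite(f"pics/{out}.png",cv2.resize(f[y:y+h,x:x+w],None,fx=k,fy=k,interpolation=cv2.INTER_CUBIC))
E
python3 look.py scene s2 190 180 130 130 5
```

```text
(no output)
```

View pics/s2.png

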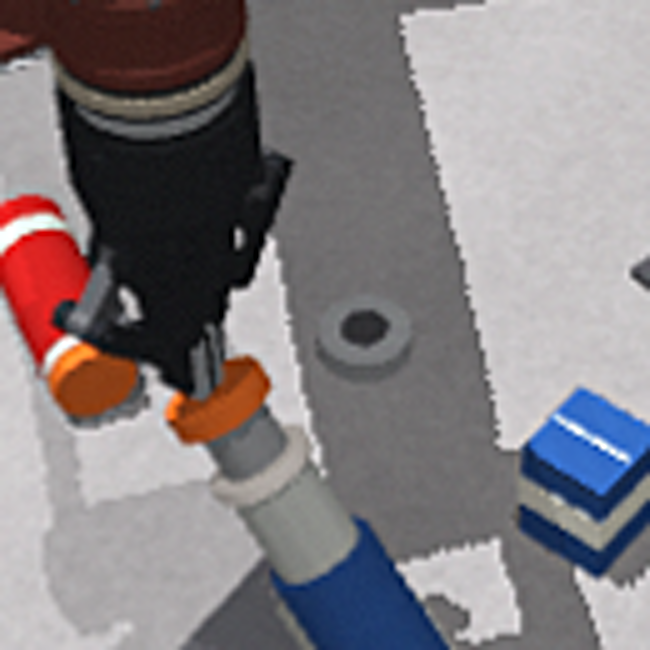

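The tip bears on the middle of the cap (crop 215,390), and the inner section has shortened. I'll continue along the axis.

```bash
python3 -m crank '[[0,-0.29,0.41,0],[0,-0.29,0.41,0],[0,-0.29,0.41,0],[0,-0.29,0.41,0],[0,0,0,0]]';python3 look.py scene s3 190 180 130 130 5
```

```text
time: 3.67
tool_pos: [0.5613, -0.1887, 0.1899]
tool_rot: [-0.0, 0.786, -0.618, -0.001]
contact_force: [-0.1, 0.5, 0.4]
gripper_width: -0.0
```

View pics/s3.png

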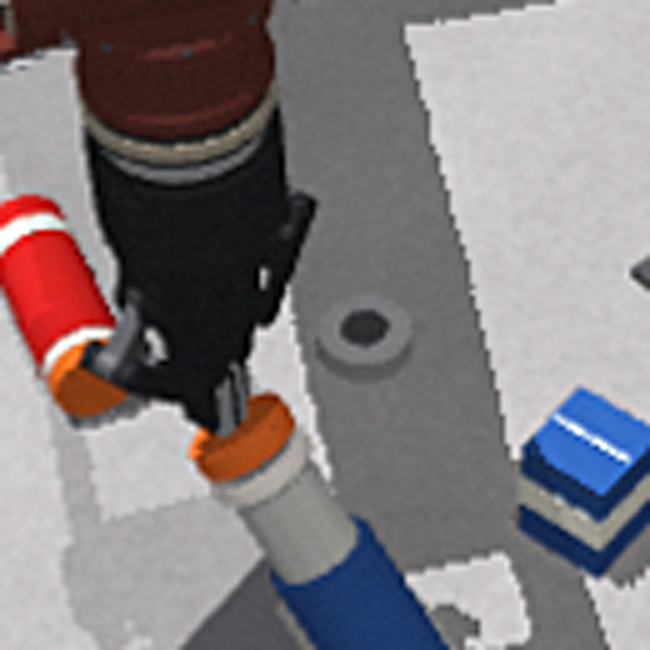

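```bash
python3 -m crank '[[0,-0.29,0.41,0],[0,-0.29,0.41,0],[0,0,0,0],[0,-0.29,0.41,0],[0,-0.29,0.41,0],[0,-0.29,0.41,0]]'; python3 -m crank '[[0,-0.29,0.41,0],[0,-0.29,0.41,0],[0,-0.29,0.41,0],[0,0,0,0]]'
python3 -c "
from h import *
go(Cp(.13,-.011),CR[2])"
python3 look.py scene s4 190 180 130 130 5
```

```text
time: 4.22
tool_pos: [0.5753, -0.1858, 0.1713]
tool_rot: [0.0, 0.786, -0.618, 0.0]
contact_force: [-3.5, -0.8, 5.2]
gripper_width: -0.0
time: 4.55
tool_pos: [0.5837, -0.1834, 0.158]
tool_rot: [0.0, 0.786, -0.618, -0.0]
contact_force: [-2.0, -0.4, 2.6]
gripper_width: -0.002
t 4.55 pos [ 0.5837 -0.1834  0.158 ] F [-1.95 -0.37  2.65] grip -0.002 tilt z [-6.e-04  2.e-04 -1.e+00]
delta cm now-axes [-0.07 -0.48  1.15]  after-turn axes [-0.07, -0.48, 1.15] turn units 0.01
```

View pics/s4.png

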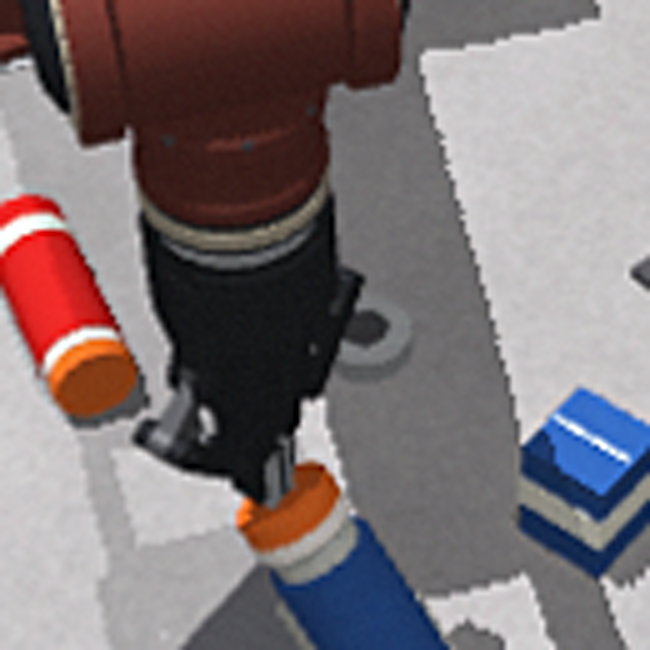

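Middle section is now going in, with about 12 mm left. I'll finish in small steps and watch the force.

```bash
python3 -m crank '[[0,-0.29,0.41,0],[0,-0.29,0.41,0],[0,0,0,0]]'; python3 -m crank '[[0,-0.12,0.16,0],[0,-0.12,0.16,0],[0,0,0,0]]'
```

```text
time: 4.85
tool_pos: [0.5893, -0.1821, 0.1499]
tool_rot: [0.0, 0.786, -0.618, -0.0]
contact_force: [-1.0, -1.2, 2.4]
gripper_width: -0.002
time: 5.1
tool_pos: [0.5916, -0.1817, 0.1473]
tool_rot: [0.0, 0.786, -0.618, -0.0]
contact_force: [-3.3, -0.4, 4.6]
gripper_width: -0.001
```

```bash
python3 -m crank '[[0,-0.12,0.16,0],[0,0,0,0]]'; python3 -m crank '[[0,-0.12,0.16,0],[0,0,0,0]]';python3 -m crank '[[0,-0.12,0.16,0],[0,0,0,0]]'
```

```text
time: 5.27
tool_pos: [0.5923, -0.1819, 0.1473]
tool_rot: [0.001, 0.786, -0.618, -0.0]
contact_force: [-9.3, 0.6, 11.3]
gripper_width: -0.002
time: 5.43
tool_pos: [0.5928, -0.1822, 0.1473]
tool_rot: [0.002, 0.786, -0.618, -0.001]
contact_force: [-15.0, 0.2, 18.5]
gripper_width: -0.003
time: 5.6
tool_pos: [0.5933, -0.1826, 0.1474]
tool_rot: [0.003, 0.786, -0.618, -0.001]
contact_force: [-21.6, -0.8, 25.4]
gripper_width: 0.002
```

```bash
python3 -m crank '[[0,0.36,-0.48,0],[0,0.57,-0.82,0],[0,1.1,-1.6,0],[0,1,-3,0],[0,0,-3,0],[0,0,-2,0],[0,0,0,0]]' 1
python3 -c "
from h import *
go(Cp(.095,0,0,-.0205),CR[2])"
python3 look.py scene s5 190 180 130 160 5
```

```text
time: 6.18
tool_pos: [0.568, -0.1889, 0.2574]
tool_rot: [-0.002, 0.786, -0.618, 0.005]
contact_force: [0.4, -0.4, 1.3]
gripper_width: 0.972
t 6.1833 pos [ 0.568  -0.1889  0.2574] F [ 0.42 -0.39  1.31] grip 0.972 tilt z [ 0.0099 -0.0039 -0.9999]
delta cm now-axes [-0.33 -5.11 16.05]  after-turn axes [-0.23, -5.25, 16.01] turn units 0.0
```

View pics/s5.png

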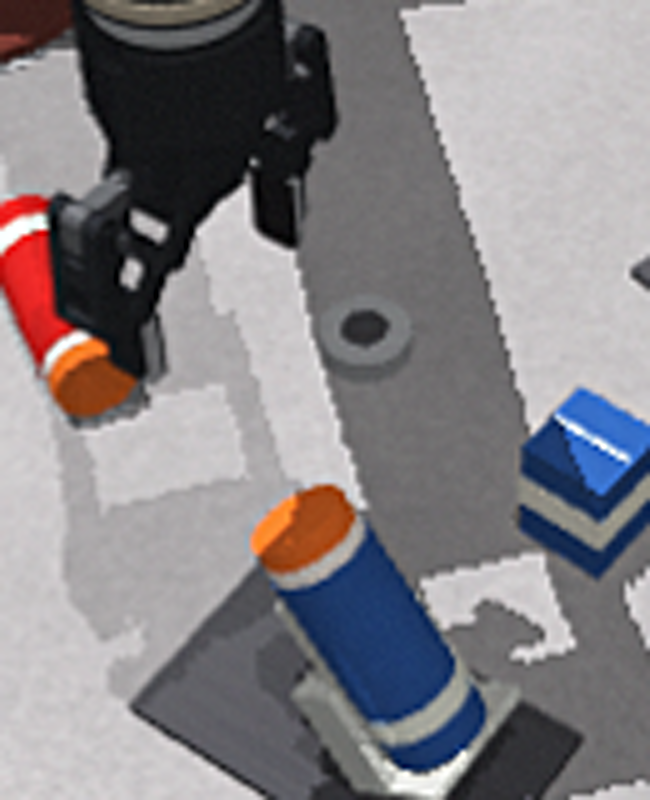

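The tube is fully collapsed in the cradle: cap at (300,525) on the collar, collar on the blue rim. Next I'll position above the grip point and descend.

```bash
python3 -m crank '[[-0.1,-2.5,0,0],[-0.12,-2.7,0,0],[0,0,2,0],[0,0,2,0],[0,0,2,0],[0,0,2,0],[0,0,0,0],[0,0,0,0]]'
python3 -c "
from h import *
go(Cp(.095,0,0,-.0205),CR[2])"
python3 look.py scene s6 190 180 130 160 5
```

```text
time: 6.9
tool_pos: [0.614, -0.1726, 0.1678]
tool_rot: [0.001, 0.786, -0.618, -0.003]
contact_force: [-0.4, -0.1, 0.0]
gripper_width: 1.005
t 6.9 pos [ 0.614  -0.1726  0.1678] F [-0.38 -0.06  0.04] grip 1.005 tilt z [-0.0053  0.0025 -1.    ]
delta cm now-axes [ 0.29 -0.42  7.04]  after-turn axes [0.26, -0.39, 7.05] turn units 0.01
```

View pics/s6.png

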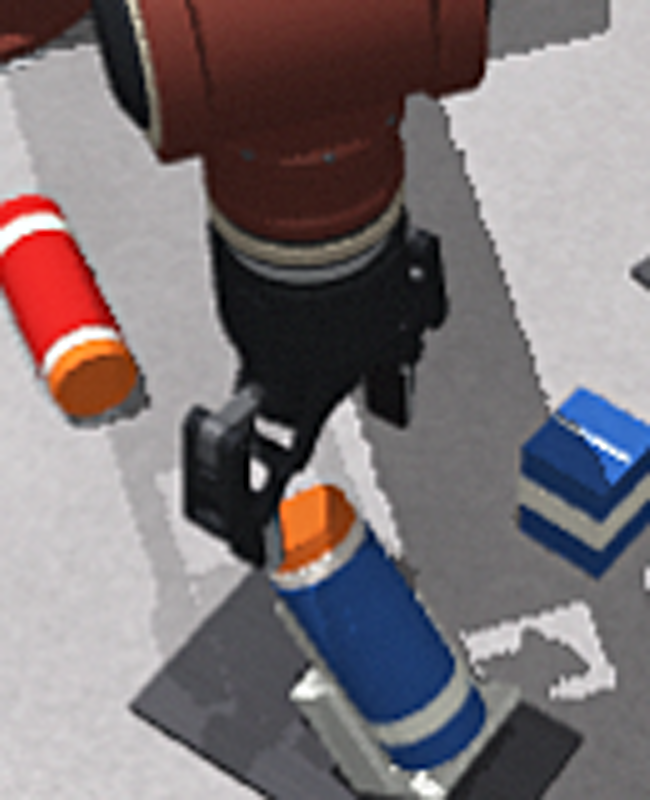

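```bash
python3 -m crank '[[0.2,-0.3,0,0],[0,0,1.5,0],[0,0,1.5,0],[0,0,0,0],[0,0,0,0],[0,0,0,0]]'
python3 -c "
from h import *
go(Cp(.095,0,0,-.0205),CR[2])"
```

```text
time: 7.45
tool_pos: [0.6188, -0.1746, 0.1407]
tool_rot: [0.0, 0.786, -0.618, -0.0]
contact_force: [0.6, -0.2, 1.1]
gripper_width: 1.0
t 7.45 pos [ 0.6188 -0.1746  0.1407] F [ 0.65 -0.15  1.12] grip 1.0 tilt z [-8.e-04  4.e-04 -1.e+00]
delta cm now-axes [-0.04  0.03  4.34]  after-turn axes [-0.05, 0.03, 4.34] turn units 0.0
```

```bash
python3 -m crank '[[0,0,1.2,0],[0,0,1.2,0],[0,0,1.0,0],[0,0,0.9,0],[0,0,0,0],[0,0,0,0],[0,0,0,0]]'
python3 -c "
from h import *
go(Cp(.095,0,0,-.0205),CR[2])"
python3 look.py scene s7 190 180 130 160 5
```

```text
time: 8.03
tool_pos: [0.6193, -0.1748, 0.0983]
tool_rot: [-0.0, 0.786, -0.618, 0.0]
contact_force: [-0.4, 0.2, 0.8]
gripper_width: 0.996
t 8.0333 pos [ 0.6193 -0.1748  0.0983] F [-0.43  0.15  0.79] grip 0.996 tilt z [ 3.e-04 -1.e-04 -1.e+00]
delta cm now-axes [-0.07  0.07  0.1 ]  after-turn axes [-0.07, 0.07, 0.1] turn units 0.01
```

View pics/s7.png

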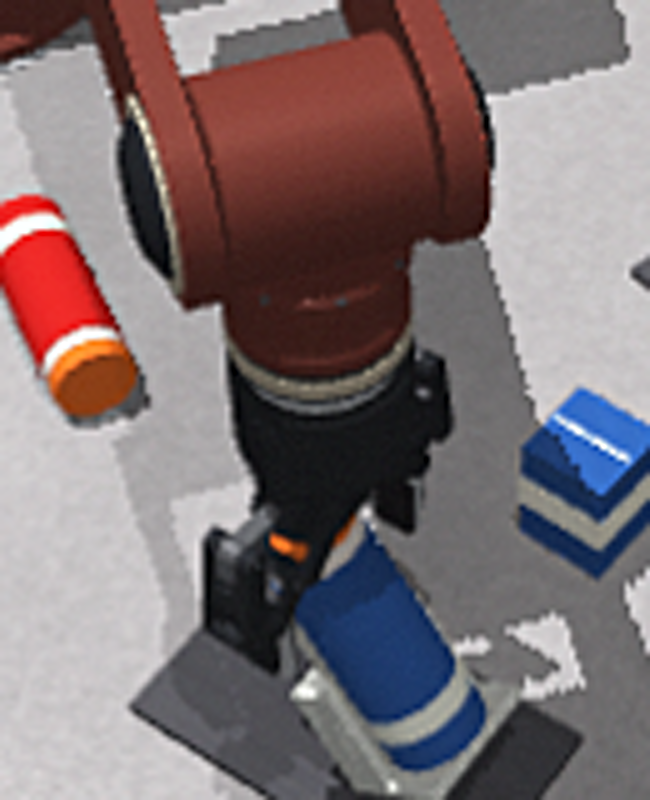

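The fingers straddle the tube. I'll close.

```bash
python3 -m crank '[[0,0,0,0],[0,0,0,0],[0,0,0,0],[0,0,0,0],[0,0,0,0],[0,0,0,0],[0,0,0,0],[0,0,0,0]]' 0
python3 -c "
from h import *
go(Cp(.095,0,0,-.0205),CR[2])"
```

```text
time: 8.75
tool_pos: [0.6194, -0.1746, 0.0992]
tool_rot: [-0.0, 0.786, -0.618, 0.0]
contact_force: [-1.9, 2.3, 5.5]
gripper_width: 0.574
t 8.75 pos [ 0.6194 -0.1746  0.0992] F [-1.93  2.29  5.5 ] grip 0.574 tilt z [ 6.e-04  2.e-04 -1.e+00]
delta cm now-axes [-0.05  0.08  0.19]  after-turn axes [-0.05, 0.08, 0.19] turn units 0.01
```

```bash
python3 -m crank '[[0,0.29,-0.41,0],[0,0.57,-0.82,0],[0,0.86,-1.23,0],[0,1.1,-1.6,0],[0,1.1,-1.6,0],[0,1.1,-1.6,0],[0,1.1,-1.6,0],[0,0,0,0],[0,0,0,0]]'
python3 look.py scene s8 190 150 130 160 5
```

```text
time: 9.5
tool_pos: [0.5595, -0.1895, 0.1867]
tool_rot: [0.0, 0.786, -0.618, 0.001]
contact_force: [0.4, 0.4, -3.2]
gripper_width: 0.569
```

View pics/s8.png

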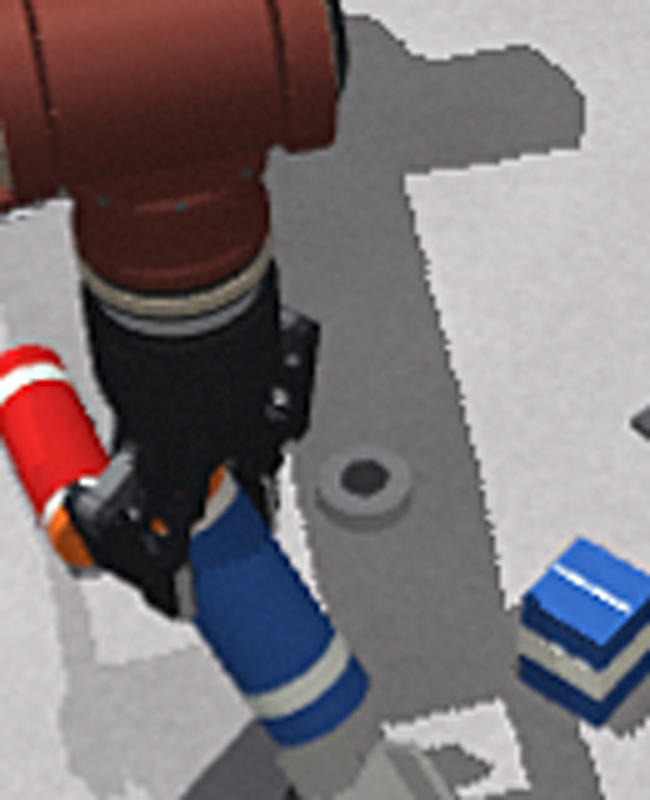

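Gripped and out of the channel; weight reads about 3 N. I'll lift further and see what remains to the point above the rail.

```bash
python3 -m crank '[[0,0,-2,0],[0,0,-2.5,0],[0,0,-2.5,0],[0,0,-2.5,0.5],[0,0,-2.5,0.5],[0,0,-2,0.5],[0,0,0,0.5],[0,0,0,0.5],[0,0,0,0.2],[0,0,0,0]]'
python3 -c "
from h import *
go(Rp(.26+.095,.0008+.003,0,-.0186+.002),RA[2])"
```

```text
time: 10.38
tool_pos: [0.5595, -0.1889, 0.3244]
tool_rot: [-0.001, -0.692, 0.722, 0.002]
contact_force: [0.3, 0.0, -3.4]
gripper_width: 0.568
t 10.3833 pos [ 0.5595 -0.1889  0.3244] F [ 0.29  0.05 -3.38] grip 0.568 tilt z [-0.0032  0.0016 -1.    ]
delta cm now-axes [-37.47   4.76   1.09]  after-turn axes [-37.46, 4.85, 1.02] turn units 0.02
```

```bash
python3 -m crank '[[-1.5,1,-0.5,0],[-3,1,-0.5,0],[-3,1,-0.5,0],[-3,1,0,0],[-3,0.8,0,0],[-3,0,0,0],[-3,0,0,0],[-3,0,0,0],[-3,0,0,0],[-3,0,0,0]]'
python3 -m crank '[[-3,0,0,0],[-3,0,0,0],[-2,0,0,0],[-0.96,0,0,0],[0,0,0,0],[0,0,0,0],[0,0,0,0]]'
python3 -c "
from h import *
go(Rp(.26+.095,.0008+.003,0,-.0186+.002),RA[2])"
python3 look.py scene s9 260 90 180 190 4; python3 look.py top t9 150 70 180 150 4
```

```text
time: 11.22
tool_pos: [0.5237, 0.0992, 0.3403]
tool_rot: [-0.001, -0.692, 0.722, 0.001]
contact_force: [0.3, 0.2, -3.8]
gripper_width: 0.572
time: 11.8
tool_pos: [0.5281, 0.1861, 0.3413]
tool_rot: [-0.001, -0.691, 0.723, -0.0]
contact_force: [-0.0, 0.6, -2.7]
gripper_width: 0.57
t 11.8 pos [0.5281 0.1861 0.3413] F [-0.    0.56 -2.66] grip 0.57 tilt z [-7.e-04 -8.e-04 -1.e+00]
delta cm now-axes [-0.15  0.01  2.71]  after-turn axes [-0.15, 0.01, 2.71] turn units 0.01
```

View pics/s9.png

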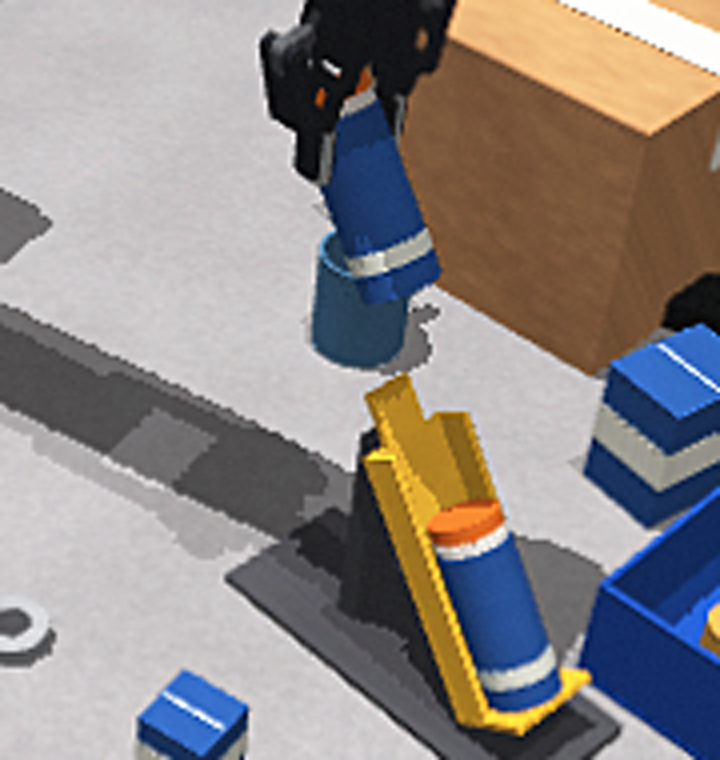

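View pics/t9.png

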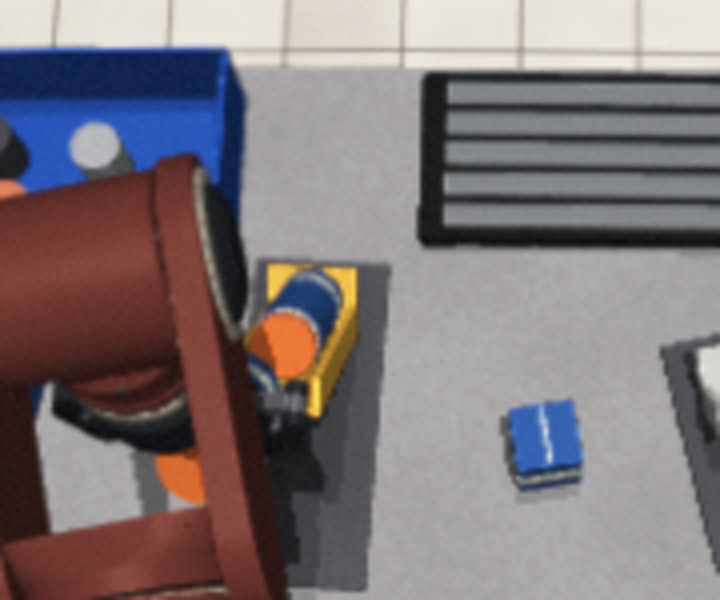

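```bash
cat > ov.py <<'E'
from h import *
from plant import manip
import sys
st=manip.state(); p=st['tool_pos']
f=manip.grab_frame("scene")["img"][:,:,::-1].copy()
k=4; I=cv2.resize(f,None,fx=k,fy=k,interpolation=cv2.INTER_CUBIC)
q=W(np.array([[.0008,0,-.0186]]),0,0,RA[2])[0]
g=p-q
Rz=lambda v:W(np.atleast_2d(v),0,0,RA[2])
th=np.linspace(0,2*np.pi,40)
for tilt,col in((0,(255,0,255)),(-6,(0,255,255))):
    a=np.radians(35+tilt);AA=np.array([-np.sin(a),0,np.cos(a)]);NN=np.array([np.cos(a),0,np.sin(a)])
    for t in(0,.11):
        P=g+Rz([(t-.095)*AA+.025*(np.cos(b)*NN+np.sin(b)*np.array([0,1,0])) for b in th])
        cv2.polylines(I,[((proj(P,S)+.5)*k-.5).round().astype(int).reshape(-1,1,2)],True,col,1)
x,y,w,h=map(int,sys.argv[2:6])
cv2.imwrite(f"pics/{sys.argv[1]}.png",I[k*y:k*(y+h),k*x:k*(x+w)])
E
python3 ov.py s10 300 90 120 120
```

```text
(no output)
```

View pics/s10.png

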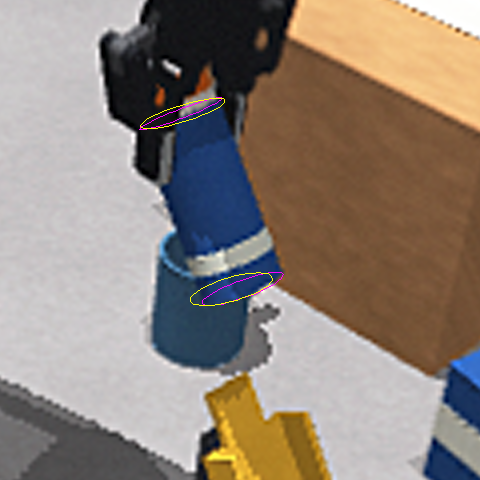

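```bash
python3 -m crank '[[-0.15,0,1,0],[0,0,1,0],[0,0,0.7,0],[0,0,0,0],[0,0,0,0]]'
python3 -m crank '[[0,-0.57,0.82,0],[0,-0.57,0.82,0],[0,-0.57,0.82,0],[0,0,0,0],[0,0,0,0]]'
python3 -c "
from h import *
go(Rp(.23+.095,.0008+.003,0,-.0186+.002),RA[2])"
python3 ov.py s11 300 120 120 120
```

```text
time: 12.37
tool_pos: [0.5275, 0.1884, 0.3132]
tool_rot: [-0.001, -0.691, 0.722, 0.001]
contact_force: [0.2, -0.0, -3.0]
gripper_width: 0.571
time: 12.78
tool_pos: [0.545, 0.1877, 0.2887]
tool_rot: [-0.001, -0.691, 0.722, 0.001]
contact_force: [-0.3, 0.2, -2.8]
gripper_width: 0.568
t 12.7833 pos [0.545  0.1877 0.2887] F [-0.31  0.25 -2.8 ] grip 0.568 tilt z [-2.7e-03 -5.0e-04 -1.0e+00]
delta cm now-axes [ 0.09 -0.02 -0.09]  after-turn axes [0.09, -0.02, -0.09] turn units 0.02
```

View pics/s11.png

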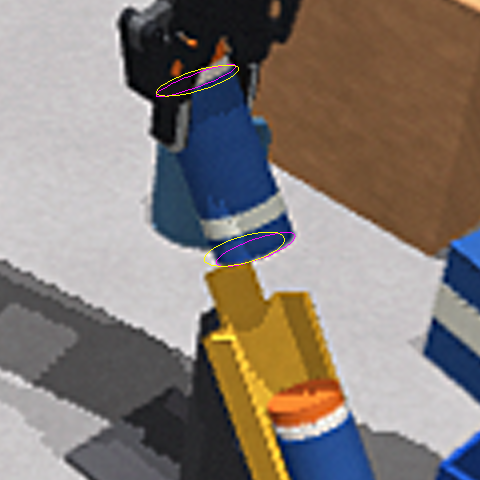

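```bash
python3 -m crank '[[0.08,-0.57,0.75,0],[0,-0.57,0.82,0],[0,-0.57,0.82,0],[0,-0.57,0.82,0],[0,0,0,0],[0,0,0,0]]'
python3 -c "
from h import *
go(Rp(.19+.095,.0008+.003,0,-.0186+.002),RA[2])"
python3 ov.py s12 300 120 120 140
```

```text
time: 13.33
tool_pos: [0.5676, 0.1859, 0.2565]
tool_rot: [-0.001, -0.691, 0.722, 0.001]
contact_force: [0.8, 0.1, -3.5]
gripper_width: 0.571
t 13.3333 pos [0.5676 0.1859 0.2565] F [ 0.84  0.11 -3.5 ] grip 0.571 tilt z [-2.7e-03 -5.0e-04 -1.0e+00]
delta cm now-axes [ 0.01 -0.05 -0.03]  after-turn axes [0.01, -0.05, -0.03] turn units 0.02
```

View pics/s12.png

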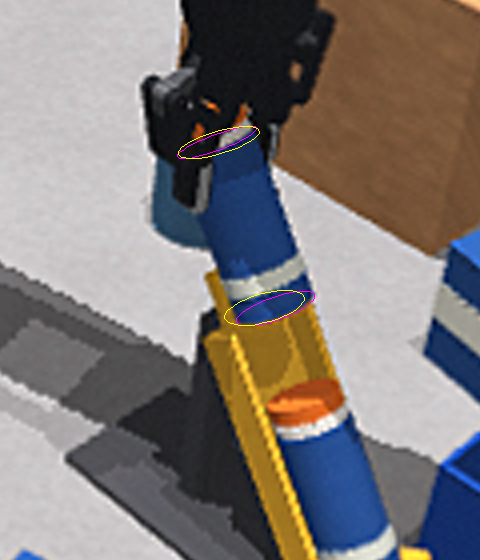

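The tube is centred at the mouth with no contact force. I'll slide on down.

```bash
python3 -m crank '[[0,-0.57,0.82,0],[0,-0.57,0.82,0],[0,0,0,0],[0,0,0,0]]'
python3 -m crank '[[0,-0.57,0.82,0],[0,-0.57,0.82,0],[0,0,0,0],[0,0,0,0]]'
python3 -m crank '[[0,-0.57,0.82,0],[0,0,0,0],[0,0,0,0]]'
python3 -c "
from h import *
go(Rp(.13+.095,.0008+.003,0,-.0186+.002),RA[2])"
python3 ov.py s13 300 120 120 140
```

```text
time: 13.72
tool_pos: [0.579, 0.1854, 0.2404]
tool_rot: [-0.001, -0.691, 0.722, 0.001]
contact_force: [-1.0, -0.3, -2.9]
gripper_width: 0.564
time: 14.05
tool_pos: [0.5903, 0.1849, 0.2239]
tool_rot: [-0.001, -0.691, 0.722, 0.001]
contact_force: [-0.6, -0.7, -1.9]
gripper_width: 0.567
time: 14.3
tool_pos: [0.5962, 0.1848, 0.2163]
tool_rot: [-0.001, -0.692, 0.722, 0.0]
contact_force: [0.2, 0.4, -3.6]
gripper_width: 0.573
t 14.3 pos [0.5962 0.1848 0.2163] F [ 0.24  0.43 -3.57] grip 0.573 tilt z [-1.4e-03 -2.0e-04 -1.0e+00]
delta cm now-axes [ 0.03 -0.63  0.86]  after-turn axes [0.03, -0.63, 0.86] turn units 0.02
```

View pics/s13.png

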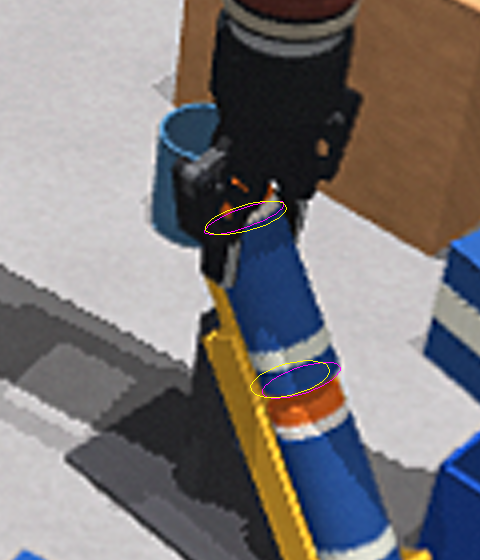

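```bash
python3 -m crank '[[0,-0.29,0.41,0],[0,0,0,0]]'
python3 -m crank '[[0,-0.12,0.16,0],[0,0,0,0]]'
python3 -m crank '[[0,0.12,0.09,0],[0,0,0,0],[0,0,0,0]]'
```

```text
time: 14.52
tool_pos: [0.5994, 0.1846, 0.2125]
tool_rot: [-0.0, -0.692, 0.722, 0.0]
contact_force: [-0.4, -0.2, -3.3]
gripper_width: 0.57
time: 14.68
tool_pos: [0.6005, 0.1846, 0.2111]
tool_rot: [-0.0, -0.692, 0.722, 0.0]
contact_force: [-0.6, 0.2, -3.6]
gripper_width: 0.571
time: 14.93
tool_pos: [0.5991, 0.1847, 0.2105]
tool_rot: [0.0, -0.692, 0.722, 0.0]
contact_force: [-0.7, 0.3, -3.9]
gripper_width: 0.572
```

```bash
python3 -m crank '[[0,-0.06,0.15,0],[0,0,0,0],[0,0,0,0]]'
python3 -m crank '[[0,0,0,0],[0,0,0,0],[0,0,0,0],[0,0,0,0],[0,0,0,0],[0,0,0,0],[0,0,0,0],[0,0,0,0]]' 1
python3 look.py scene s14 300 120 120 140 4
```

```text
time: 15.18
tool_pos: [0.5998, 0.1847, 0.2089]
tool_rot: [-0.0, -0.692, 0.722, 0.0]
contact_force: [0.8, -0.2, -3.9]
gripper_width: 0.566
time: 15.85
tool_pos: [0.5999, 0.1847, 0.2091]
tool_rot: [0.0, -0.692, 0.722, -0.0]
contact_force: [0.7, 0.3, 0.8]
gripper_width: 1.0
```

View pics/s14.png

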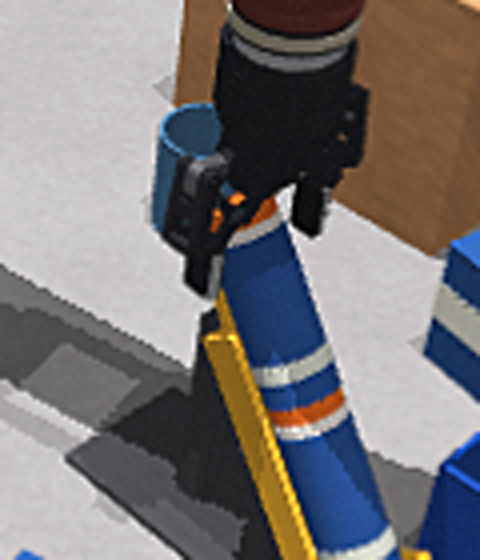

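The tube sits on the stock tube: foot around (300,395), directly on the orange cap. I'll withdraw straight up.

```bash
python3 -m crank '[[0,0,-0.5,0],[0,0,-1,0],[0,0,-1.5,0],[0,0,-2,0],[0,0,-2,0],[0,0,-2,0],[0,0,-2,0],[0,2,-2,0],[0,3,0,0],[0,3,0,0]]'
python3 -m crank '[[0,3,0,0],[0,2,0,0],[0,0,0,0],[0,0,0,0],[0,0,0,0],[0,0,0,0]]'
python3 - <<'E'
from h import *
from plant import manip
th=np.linspace(0,2*np.pi,40)
for n,cam,b in(("scene",S,(300,150,120,130)),("top",T,(180,100,120,130))):
    k=4;I=cv2.resize(manip.grab_frame(n)["img"][:,:,::-1].copy(),None,fx=k,fy=k,interpolation=cv2.INTER_CUBIC)
    for t,r in((.13,.025),(.24,.025),(.26,.0235)):
        P=W(np.array([chan(.09,t,r*np.cos(a),r*np.sin(a)) for a in th]),*RA)
        cv2.polylines(I,[((proj(P,cam)+.5)*k-.5).round().astype(int).reshape(-1,1,2)],True,(255,0,255),1)
    x,y,w,h=b; cv2.imwrite(f"pics/{n}F.png",I[k*y:k*(y+h),k*x:k*(x+w)])
E
python3 look.py scene sA 0 0 560 420 1
```

```text
time: 16.73
tool_pos: [0.5203, 0.1882, 0.3433]
tool_rot: [0.002, -0.691, 0.723, -0.001]
contact_force: [-1.1, 0.1, -0.3]
gripper_width: 1.002
time: 17.23
tool_pos: [0.4708, 0.1903, 0.3396]
tool_rot: [0.0, -0.691, 0.722, -0.0]
contact_force: [-0.2, 0.7, 0.5]
gripper_width: 1.003
```

View pics/sceneF.png

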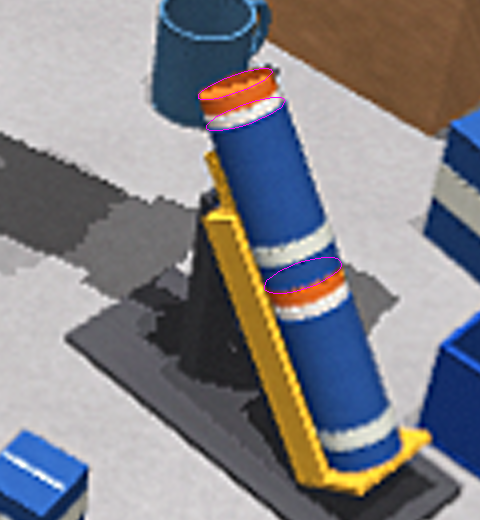

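View pics/topF.png

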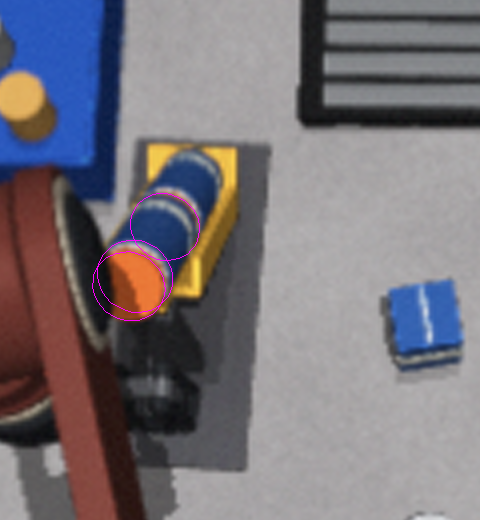

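View pics/sA.png

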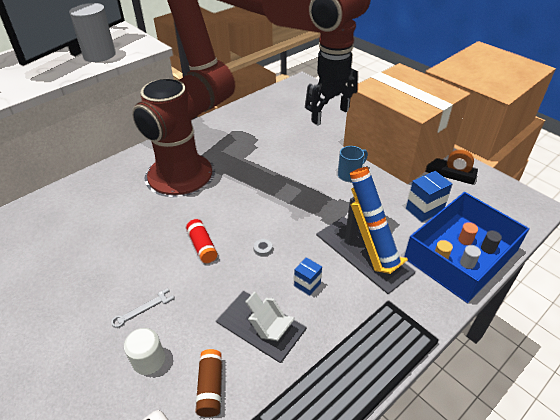

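The cap and foot match the predicted rings in both views: the cap is at about (238,90) in the scene crop. The tube is in the rail, the arm is clear and the bystanders are where they were, so I'm handing in.

```bash
python3 -c "
from plant import manip
print(manip.job_done()); print(manip.state()['time'])"
```

```text
the job is handed in; nothing more can be done
None
the job is handed in; nothing more can be done
```

The tube is collapsed and resting in the yellow rail on the stock tube, orange cap up. It was released and handed in at about 17.4 s of the 54 s allowed; no verdict was reported.

- **Collapse:** I pushed the cap along the tube axis with shut fingers. The pictures showed the inner section closing first while the middle one was still well out. At the end the tool stopped moving and the force rose to about 33 N, with both sections home.
- **Transfer:** I gripped the blue section at the grip point, lifted it out along the channel and slid it down the rail. I let go a few millimetres above the seat, and it slid home.
- **Last checks:** In both cameras the outlines projected for the seated tube matched its foot, rim and cap, to within a few millimetres by eye. The open gripper had about zero force and stood well clear. By eye the bystanders and the stock tube looked unmoved. None of the checks failed or disagreed. The joint values and the contact force on the stock tube can't be read directly, so I judged those from the pictures only.

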